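# Hang the round lantern on the balcony table's slanting peg

## Robot

A 6-joint arm with a two-finger parallel gripper is mounted at the origin on the work surface. World frame = base frame: x ahead of the robot, y to its left, z up, the work surface at z = 0. Lengths are in m, angles in rad, forces in N, time in s.
With the tool pointing down it reaches from about 0.35 to 0.85 m from the base axis. Payload 8.1 kg.
Tool frame: the origin (TCP) lies on the centre line of the jaws, within the pads' length; the fingertips stand 22 mm ahead of it and the grasp point (between the pads) lies 3 mm ahead of it; z points along the fingers, y is the line along which they close (so a half turn about z gives the same grasp; the last joint's range is limited). The gripper opens to 93 mm and grips with 3 to 60 N. Pads are 15 mm wide; open, the fingers measure 128 mm over their backs; the gripper's body (75 mm by 188 mm) begins 65 mm behind the grasp point.
Start: joints at [1.193, 0.13, 1.488, -0, 1.523, -0.085], TCP at [0.173, 0.574, 0.241] pointing down, gripper open.
Joint ranges: [-2.96, 2.96], [-0.89, 2.26], [0.02, 2.5], [-1.34, 4.48], [0, 2.73], [-2.66, 2.66]. Speed limits (rad/s): [2.39, 2.39, 2.79, 3.14, 3.14, 3.14].

## Interface

Orientations are given as a rotation vector (axis times angle).
In Python, from plant import robot, imaging gives the robot as it stands (robot), with the cameras (imaging).
- The arm moves only by the tool nudge_tcp, called after ">>>" as name(argument=value, ...), one argument or row to a line, values as JSON. Schema: {"type":"object","properties":{"segments":{"type":"array","items":{"type":"array","items":{"type":"array","items":{"type":"number"},"minItems":5,"maxItems":5},"minItems":1,"maxItems":20},"minItems":1,"maxItems":1},"grip_n":{"type":"number"},"only":{"type":"string"},"quiet":{"type":"boolean"},"lines":{"type":"string"}},"required":["segments"],"additionalProperties":false}. segments is a list that holds a single list of rows (three levels of brackets), with 1 to 20 rows, each of 5 numbers: the finger opening in m, then dx, dy, dz in shares of the most that a row can go, 1 being 50 mm, then a turn about the tool's z in parts of the range, where 1.0 means 180 degrees; each row shifts and turns the commanded pose from where the row before left it, along the tool's axes as they then stand; what a row does not reach is not made up. A row lasts 1/10 s, in which the tool goes at most 0.05 m and 0.15 rad, less where a joint would pass 70% of its speed; a pose out of reach is approached as far as the arm can. The fingers move at their own pace and stop on an object; grip_n is the grip in N (left out, the last holds). Time passes only in rows, so rows that do not move let the fingers close. The tool returns the time, the measured TCP pose, the force, the opening and the grip force at its end. only (a regular expression) keeps the lines of the reply that match it, lines (a string "A,B") keeps lines A to B, and quiet returns only ok. No shift or turn number may pass 1 either way. Input that does not fit is refused with a message, and nothing moves.
- robot.read_state(): the state, without advancing time (a new reading comes with each control period).
- imaging.read_camera(name): name is "scene" or "top" or "wrist"; returns a dict with "image" (400x640x3 uint8, red, green, blue), "fx", "fy", "cx", "cy" (pixels), "R" (3x3) and "t" (3): a world point X has camera coordinates R X + t. Camera axes: x right, y down, z forward; pixel columns grow to the right and rows downward; lengths in m; the calibration is good to about 2 mm. A picture is of the moment at which its call begins. There is no depth.
- robot.close_job(): hands the job in; it is judged then, once.
The state is a dict: "t": time; "q": joint angles; "dq": joint speeds; "joint_torque": joint torques, N m; "tool_pos": TCP position; "orientation": TCP orientation; "force": force on the tool from outside, world axes, zero at the start; "wrist_torque": the same for the moment, N m; "opening": finger opening in m; "gripper_force": force on a finger pad.
Only numpy, scipy, OpenCV 4.12 (cv2) and the standard library are available. Lean on these libraries where they do the work, as an engineer would, in place of code of your own. Each camera call takes 0.05 s, during which the arm holds its last target. There are 200 camera calls.

## Task

Hang the round glass lantern by its wire loop on the upward-slanting peg of the hook stand: bring the loop over the tip along the peg, at least halfway down towards the collar, and let go so that the lantern hangs there quietly, clear of the table. Keep it upright on the way, and leave the square lantern standing where it is.

Things in the scene. Friction and masses are not known exactly. Their poses are not given: they have to be found in the camera images.
- lantern: Round lantern to hang: loose, about 0.22 kg, 172 mm tall. Origin: centre of underside, z up. Glass body with steel base and cap, 60 mm across; cap top at z 64 mm. A rigid wire loop stands on the cap; on the loop's peak a 10 mm neck, then an upright round wooden grip, 22 mm across, z 140 to 172 mm, on the axis: hold it there from above, fingers closing along lantern y so they pass beside the peg.
- loop_top (a point): Inner peak of the round lantern's loop (underside of its 7 mm wire), on the lantern's axis, z 120.5 mm; it comes to rest on the peg. Axes as the lantern's. The closed loop lies in the lantern's y-z plane: pass through it along lantern x, from either side. Opening 43 mm wide from z 64 to 92 mm, then narrowing to the blunt peak.
- hook_stand: Dark steel stand, fixed. Origin: centre of underside of its round base (120 mm across, 12 thick), z up. On it a 16 mm post; at z 170 mm a level 10 mm arm runs 60 mm along the stand's -x to the peg's foot; there the 10 mm peg slants up 35 deg, 85 mm long, to its tip at x -130, y 0, z 219 mm (centre lines). A 24 mm collar at the foot stops what slides down. At yaw 0 the peg points to -x.
- square_lantern: The other lantern, loose, to be left alone: same materials, wire loop and wooden grip, but a square body 60 x 60 mm and 158 mm tall in all. Origin: centre of its underside, z up.

How it is judged:
At the end, for the whole second after the job is handed in: The round lantern hangs still and released from the stand: its loop's inner peak 45 to 100 mm out from the post's axis, within 20 mm of the peg sideways, 165 to 225 mm above the table; its underside over 25 mm clear of the table, within 20 degrees of upright, under 60 mm/s and 0.8 rad/s (x of loop_top in the frame of hook_stand between -0.1 and -0.045 m and y of loop_top in the frame of hook_stand between -0.02 and 0.02 m and z of loop_top in the frame of hook_stand between 0.165 and 0.225 m and contact force between lantern and hook_stand above 0.5 N and height (world z) of lantern above 0.025 m and angle between lantern's own z axis and vertical below 0.35 rad and linear speed of lantern below 0.06 m/s and angular speed of lantern below 0.8 rad/s); the robot touches nothing.
It fails at once if the square lantern is shifted by more than 30 mm or tipped over (distance of square_lantern from where it was at the start of the episode above 0.03 m or angle between square_lantern's own z axis and vertical above 0.5 rad).
It fails at once if the round lantern is tipped more than 45 degrees (angle between lantern's own z axis and vertical above 0.79 rad).
It also fails if it takes over 42 s, if anything falls off the work surface, if the arm or the gripper's body presses on something with over 40 N, if the wrist force passes 120 N, or if a joint passes its speed limit or range.

## Working session

There is one attempt and no reset: what is moved stays moved. The work goes in short steps, Python scripts to look and compute and a tool call to move; the robot and the scene stay as the last step left them, time stands still between calls to the robot, and variables do not carry over. Pictures are saved under pics/ and viewed, at most 10 in all, crops included, and the job is handed in when it is done.

```bash
mkdir -p pics; ls; python3 - <<'E'
from plant import robot, imaging
import cv2,numpy as np
s=robot.read_state();print(s['t'],s['tool_pos'],s['orientation'])
for n in ['scene','top']:
    c=imaging.read_camera(n);cv2.imwrite(f'pics/{n}0.png',c['image'][:,:,::-1])
    print(n,c['fx'],c['fy'],c['cx'],c['cy'],np.round(c['R'],4).tolist(),c['t'])
E
```

```text
pics
plant.py
0.0 [0.17296248 0.57397633 0.23960246] [-4.58247161e-01 -3.10753738e+00  2.80259579e-03]
scene 392.1100183488339 392.1100183488339 327.91446398090756 199.78770355607975 [[-0.3505, 0.9365, -0.0082], [0.6055, 0.2199, -0.7648], [-0.7145, -0.2731, -0.6442]] [ 0.20281444 -0.28595952  1.4424479 ]
top 415.0376946140547 415.0376946140547 318.7898826097565 202.12665903386818 [[-0.0052, -0.9996, -0.0275], [-0.9839, 0.01, -0.1783], [0.1785, 0.0261, -0.9836]] [0.00301655 0.57378966 0.87467336]
```

View pics/scene0.png

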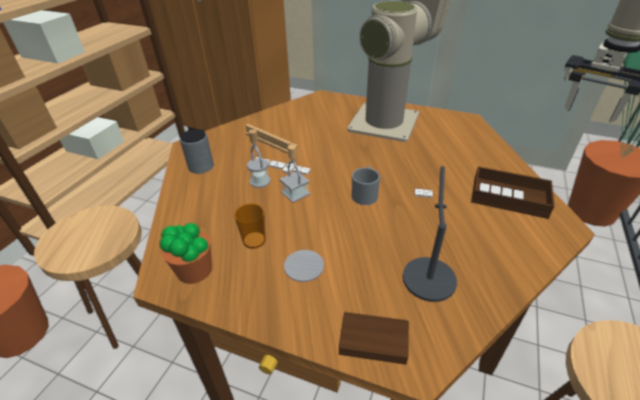

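View pics/top0.png

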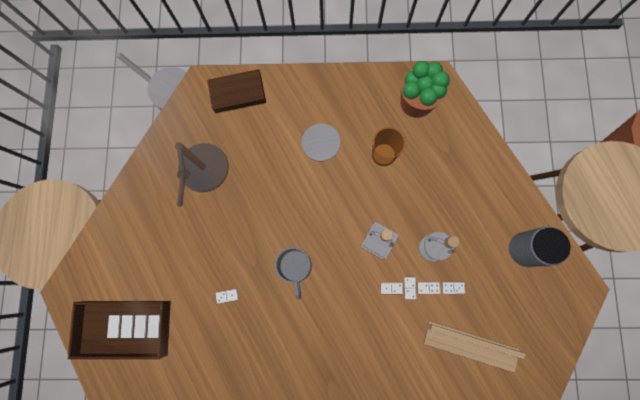

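```bash
python3 - <<'E'
import cv2,numpy as np
t=cv2.imread('pics/top0.png');s=cv2.imread('pics/scene0.png')
f=lambda i,x,y,w,h,k:cv2.resize(i[y:y+h,x:x+w],None,fx=k,fy=k,interpolation=cv2.INTER_CUBIC)
# tiles 400x300 each
a=np.hstack([f(t,355,210,120,75,400/120)[:250],f(t,165,130,80,50,5)])
b=np.hstack([f(s,230,115,100,75,4)[:300],f(s,395,160,80,60,5)]) if 0 else np.hstack([f(s,235,120,100,85,4),f(s,390,160,85,145,340/145)])
b=cv2.copyMakeBorder(b,0,0,0,800-b.shape[1],cv2.BORDER_CONSTANT)
cv2.imwrite('pics/z0.png',np.vstack([a,b]))
E
```

```text
(no output)
```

View pics/z0.png

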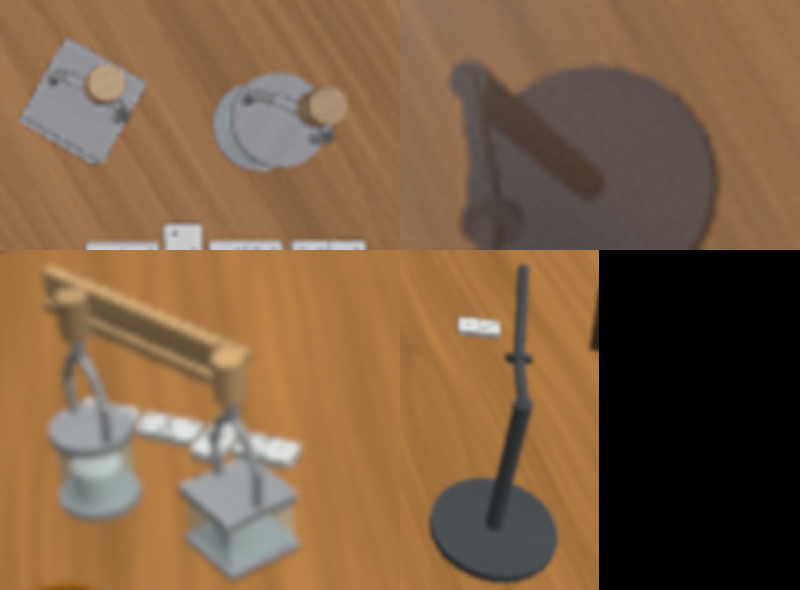

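```bash
cat > h.py <<'E'
from plant import robot, imaging
import cv2,numpy as np
from scipy.optimize import least_squares
C={}
def cam(n):
    if n not in C: C[n]=imaging.read_camera(n)
    return C[n]
def proj(n,X):
    c=cam(n);p=np.atleast_2d(X)@c['R'].T+c['t']
    return np.c_[c['fx']*p[:,0]/p[:,2]+c['cx'],c['fy']*p[:,1]/p[:,2]+c['cy']]
def world(p,L):
    c,s=np.cos(p[2]),np.sin(p[2]);L=np.atleast_2d(L)
    return np.c_[p[0]+c*L[:,0]-s*L[:,1],p[1]+s*L[:,0]+c*L[:,1],L[:,2]+(p[3] if len(p)>3 else 0)]
def fit(obs,p0):
    f=lambda p:np.ravel([proj(n,world(p,L))[0]-uv for n,L,uv in obs])
    r=least_squares(f,p0,loss='soft_l1');return r.x,np.round(r.fun.reshape(-1,2),1).tolist()
E
python3 - <<'E'
from h import *
st=[('top',(0,0,.17),(178,146)),('top',(-.13,0,.219),(180.,203)),('top',(-.06,0,.17),(183,174)),
('scene',(-.13,0,.219),(442.5,168.5)),('scene',(0,0,.17),(442,226)),('scene',(-.06,0,.17),(440.7,206)),('scene',(0,0,.012),(430.1,277.3)),('top',(0,0,.012),(203.5,167))]
for y in (0,3.1):
    print('stand',*fit(st,[.6,.25,y]))
ln=[('top',(0,0,.172),(453.1,241.5)),('top',(0,.025,.064),(429.7,239.7)),('top',(0,-.025,.064),(451.6,250.2)),('top',(0,0,.064),(439.3,246)),
('scene',(0,0,.172),(252.5,131)),('scene',(0,0,.064),(257.8,164.5))]
print('lantern',*fit(ln,[.4,-.25,0]))
sq=[('top',(0,0,.158),(386.5,235)),('scene',(0,0,.158),(235+228/4,120+105/4)),('top',(0,.025,.05),(355+53/3.33,210+80/3.33)),('top',(0,-.025,.05),(355+122/3.33,210+115/3.33))]
print('sq',*fit(sq,[.4,-.1,0]))
p=imaging.read_camera('wrist');cv2.imwrite('pics/w0.png',p['image'][:,:,::-1])
E
```

```text
stand [0.67086335 0.27803322 0.21148813] [[0.0, -0.5], [-0.7, 0.3], [-0.3, -0.2], [-0.7, -0.8], [0.2, -0.3], [-0.6, 0.0], [-0.6, -0.7], [-1.6, -0.8]]
stand [0.55559395 0.26892877 3.07715195] [[1.4, 55.9], [-1.8, -73.0], [-0.1, -1.8], [-6.2, 41.3], [3.4, -35.5], [-1.0, 0.9], [3.5, -36.7], [0.1, 47.0]]
lantern [ 0.47437808 -0.25919043 -0.4707855 ] [[0.7, -0.3], [-1.3, 0.6], [-1.7, 0.6], [-0.2, -0.5], [-1.1, -0.3], [-1.4, -0.9]]
sq [ 0.48923563 -0.13613845 -0.48444794] [[0.6, -0.4], [-1.3, -0.0], [-0.7, 0.4], [-0.8, 0.3]]
```

Scene and top views together place the round lantern (its grip is at top ≈(453,241)) at (0.474,-0.259), yaw -0.47. The square lantern is at (0.489,-0.136). The stand (tip at top ≈(180,203)) is at (0.671,0.278), yaw 0.21. Next I move above the round lantern.

The rows are not in the units I measure in: shifts go in shares of 50 mm and turns go in shares of 180 degrees. I convert before sending: -0.0355 m is -0.71, -0.0264 m is -0.528.

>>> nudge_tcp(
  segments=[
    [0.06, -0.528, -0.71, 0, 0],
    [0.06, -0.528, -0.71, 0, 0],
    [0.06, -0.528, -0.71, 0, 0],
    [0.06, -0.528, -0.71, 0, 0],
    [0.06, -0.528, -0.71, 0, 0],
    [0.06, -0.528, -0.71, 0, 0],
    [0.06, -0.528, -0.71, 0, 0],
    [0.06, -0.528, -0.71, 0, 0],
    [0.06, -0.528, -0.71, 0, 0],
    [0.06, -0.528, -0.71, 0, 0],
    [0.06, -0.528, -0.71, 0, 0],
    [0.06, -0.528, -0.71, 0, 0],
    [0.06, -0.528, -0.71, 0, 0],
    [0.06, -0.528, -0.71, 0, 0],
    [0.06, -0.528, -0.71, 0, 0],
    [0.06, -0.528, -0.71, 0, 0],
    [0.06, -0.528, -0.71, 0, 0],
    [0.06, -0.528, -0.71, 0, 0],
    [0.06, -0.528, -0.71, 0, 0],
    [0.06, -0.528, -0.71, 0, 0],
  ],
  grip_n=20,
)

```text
refused: segments: the value is too long (schema: maxItems 1). Nothing was moved.
```

Refused on format, not on reach. It needs a list holding one list of rows, three levels of brackets.

>>> nudge_tcp(
  segments=[
    [[0.06, -0.528, -0.71, 0, 0], [0.06, -0.528, -0.71, 0, 0], [0.06, -0.528, -0.71, 0, 0], [0.06, -0.528, -0.71, 0, 0], [0.06, -0.528, -0.71, 0, 0], [0.06, -0.528, -0.71, 0, 0], [0.06, -0.528, -0.71, 0, 0], [0.06, -0.528, -0.71, 0, 0], [0.06, -0.528, -0.71, 0, 0], [0.06, -0.528, -0.71, 0, 0], [0.06, -0.528, -0.71, 0, 0], [0.06, -0.528, -0.71, 0, 0], [0.06, -0.528, -0.71, 0, 0], [0.06, -0.528, -0.71, 0, 0], [0.06, -0.528, -0.71, 0, 0], [0.06, -0.528, -0.71, 0, 0], [0.06, -0.528, -0.71, 0, 0], [0.06, -0.528, -0.71, 0, 0], [0.06, -0.528, -0.71, 0, 0], [0.06, -0.528, -0.71, 0, 0]],
  ],
  grip_n=20,
)

```text
t: 2.25
tool_pos: [0.4741, -0.2596, 0.2405]
orientation: [0.459, 3.108, 0.0]
force: [0.8, -0.1, 0.1]
opening: 0.0601
gripper_force: 0.0
```

>>> nudge_tcp(
  segments=[
    [[0.06, 0, 0, 0, 0.0286], [0.06, 0, 0, 0, 0.028], [0.06, 0, 0, 0, 0], [0.06, 0, 0, 0, 0]],
  ],
)

```text
t: 2.65
tool_pos: [0.4737, -0.2576, 0.2406]
orientation: [-0.729, -3.056, -0.0]
force: [0.2, -0.2, 1.1]
opening: 0.0599
gripper_force: 0.0
```

```bash
cat > rel.py <<'E'
import sys
from h import *
from scipy.spatial.transform import Rotation as Ro
s=robot.read_state();R=Ro.from_rotvec(s['orientation']).as_matrix()
print('t',round(s['t'],2),'p',np.round(s['tool_pos'],4),'yang',round(np.arctan2(R[1,1],R[0,1]),4),'tilt',np.round(R[:2,2],3),'F',np.round(s['force'],1),'op',round(s['opening'],4))
if len(sys.argv)>3: print('tool delta',np.round(R.T@(np.array(sys.argv[1:4],float)-s['tool_pos']),4))
E
python3 rel.py 0.474 -0.259 0.159
python3 - <<'E'
from h import *
c=cam('wrist');i=c['image'].copy()
for z in (.172,.064):
    u=proj('wrist',[.4744,-.2592,z])[0];print(u);cv2.drawMarker(i,tuple(int(v) for v in u),(255,0,0),0,12)
cv2.imwrite('pics/w1.png',i[:,:,::-1])
E
```

```text
t 2.65 p [ 0.4737 -0.2576  0.2406] yang 1.1027 tilt [-0.  0.] F [ 0.2 -0.2  1.1] op 0.0599
tool delta [-0.0009 -0.0011  0.0816]
[317.04844756 217.52782599]
[317.94948719 185.63028285]
```

View pics/w1.png

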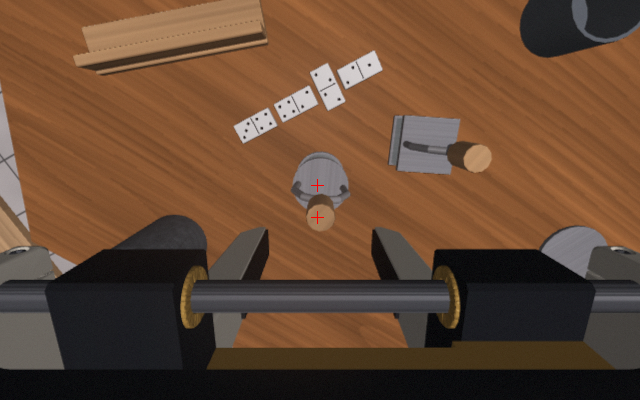

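```bash
python3 - <<'E'
from h import *
a=[('top',(0,0,.172),(453.1,241.5)),('top',(0,.025,.064),(429.7,239.7)),('top',(0,-.025,.064),(451.6,250.2)),('top',(0,0,.064),(439.3,246)),
('scene',(0,0,.172),(252.5,131)),('scene',(0,0,.064),(257.8,164.5))]
w=[('wrist',(0,0,.172),(320,213)),('wrist',(0,.025,.064),(346,190)),('wrist',(0,-.025,.064),(296,187))]
print(*fit(a+w,[.47,-.26,-.47]));print(*fit(w,[.47,-.26,-.47]))
E
```

```text
[ 0.47550705 -0.25750725 -0.48194101] [[-0.2, -0.9], [-2.1, -0.0], [-2.6, 0.2], [-1.0, -1.0], [-0.8, 0.0], [-1.1, -0.6], [-0.5, 4.6], [-3.1, -4.0], [0.4, -1.6]]
[ 0.47746244 -0.25794975 -0.5273507 ] [[0.2, 7.1], [-2.8, -1.2], [0.9, -0.9]]
```

Scaled: 0.02 m is 0.4, -0.0016 m is -0.032, 0.016 rad / 3.1416 = 0.0051.

>>> nudge_tcp(
  segments=[
    [[0.06, -0.032, 0, 0.4, 0.0051], [0.06, 0, 0, 0.4, 0], [0.06, 0, 0, 0.4, 0], [0.06, 0, 0, 0.3, 0], [0.06, 0, 0, 0.12, 0], [0.06, 0, 0, 0, 0], [0.0, 0, 0, 0, 0], [0.0, 0, 0, 0, 0], [0.0, 0, 0, 0, 0], [0.0, 0, 0, 0, 0], [0.0, 0, 0, 0, 0], [0.0, 0, 0, 0, 0], [0.0, 0, 0, 0, 0], [0.0, 0, 0, 0, 0]],
  ],
  grip_n=25,
)

```text
t: 4.25
tool_pos: [0.4754, -0.2584, 0.1599]
orientation: [0.757, 3.049, 0.0]
force: [-0.2, 1.2, 2.0]
opening: 0.0216
gripper_force: 25.0
```

```bash
python3 rel.py
```

```text
t 4.25 p [ 0.4754 -0.2584  0.1599] yang 1.0841 tilt [ 0. -0.] F [-0.2  1.2  2. ] op 0.0216
```

Scaled: -0.03 m is -0.6, -0.02 m is -0.4, -0.1 rad / 3.1416 = -0.0318.

>>> nudge_tcp(
  segments=[
    [[0, 0, 0, -0.2, 0], [0, 0, 0, -0.4, 0], [0, 0, 0, -0.6, 0], [0, 0, 0, -0.6, 0], [0, 0, 0, -0.6, 0], [0, 0, 0, -0.6, 0], [0, 0, 0, -0.6, 0], [0, 0, 0, -0.4, 0], [0, 0, 0, 0, -0.0223], [0, 0, 0, 0, -0.0318], [0, 0, 0, 0, -0.0318], [0, 0, 0, 0, -0.0318], [0, 0, 0, 0, -0.0318], [0, 0, 0, 0, -0.0318], [0, 0, 0, 0, -0.0255], [0, 0, 0, 0, -0.0153], [0, 0, 0, 0, 0], [0, 0, 0, 0, 0]],
  ],
)

```text
t: 6.05
tool_pos: [0.475, -0.2584, 0.3598]
orientation: [0.329, -3.124, -0.0]
force: [0.9, -0.1, -1.0]
opening: 0.0212
gripper_force: 25.0
```

```bash
python3 rel.py .4753 .236 .36
```

```text
t 6.05 p [ 0.475  -0.2584  0.3598] yang 1.7804 tilt [-0.  0.] F [ 0.9 -0.1 -1. ] op 0.0212
tool delta [-1.031e-01  4.835e-01 -2.000e-04]
```

Scaled: 0.035 m is 0.7, 0.025 m is 0.5.

>>> nudge_tcp(
  segments=[
    [[0, -0.086, 0.4, 0, 0], [0, -0.152, 0.7, 0, 0], [0, -0.152, 0.7, 0, 0], [0, -0.152, 0.7, 0, 0], [0, -0.152, 0.7, 0, 0], [0, -0.152, 0.7, 0, 0], [0, -0.152, 0.7, 0, 0], [0, -0.152, 0.7, 0, 0], [0, -0.152, 0.7, 0, 0], [0, -0.152, 0.7, 0, 0], [0, -0.152, 0.7, 0, 0], [0, -0.152, 0.7, 0, 0], [0, -0.152, 0.7, 0, 0], [0, -0.152, 0.7, 0, 0], [0, -0.1, 0.5, 0, 0], [0, -0.06, 0.38, 0, 0], [0, 0, 0, 0.4, 0], [0, 0, 0, 0.4, 0], [0, 0, 0, 0.4, 0], [0, 0, 0, 0.3, 0]],
  ],
)

```text
t: 8.05
tool_pos: [0.4745, 0.2722, 0.2831]
orientation: [0.33, -3.123, 0.001]
force: [0.2, -0.9, -2.7]
opening: 0.0215
gripper_force: 25.0
```

>>> nudge_tcp(
  segments=[
    [[0, 0, 0, 0.2, 0], [0, 0, 0, 0, 0], [0, 0, 0, 0, 0]],
  ],
)

```text
t: 8.35
tool_pos: [0.4752, 0.2723, 0.2753]
orientation: [-0.33, 3.124, 0.0]
force: [-0.6, -0.5, -2.3]
opening: 0.0213
gripper_force: 25.0
```

```bash
python3 rel.py
python3 - <<'E'
from h import *
ims=[]
s=robot.read_state()['tool_pos']
L=np.array([s[0],s[1],s[2]-.16]); 
for n in ('scene','top','wrist'):
    i=cam(n)['image'];cv2.imwrite(f'pics/{n}2.png',i[:,:,::-1])
    u=proj(n,L+[0,0,.1205])[0];u2=proj(n,L+[0,0,.064])[0];t=proj(n,world([.6709,.278,.2115],(-.13,0,.219)))[0];t2=proj(n,world([.6709,.278,.2115],(-.06,0,.17)))[0];print(n,u,u2,t,t2)
    if n=='wrist': x,y=120,0;w,h=400,300
    else:
        w,h=130,98;m=(u+t)/2;x,y=(int(m[0])-65,int(m[1])-40)
    y=max(y,0);x=max(x,0)
    print(x,y,w);ims.append(cv2.resize(i[y:y+h,x:x+w],(400,300),interpolation=cv2.INTER_CUBIC))
o=np.vstack([np.hstack(ims[:2]),np.hstack([ims[2],ims[2]*0])])
cv2.imwrite('pics/z2.png',o[:,:,::-1])
E
```

```text
t 8.35 p [0.4752 0.2723 0.2753] yang 1.7816 tilt [0.001 0.   ] F [-0.6 -0.5 -2.3] op 0.0213
scene [457.33435078 146.71496341] [452.37511402 167.38857419] [441.77226081 167.72595317] [440.04428358 206.03260864]
384 117 130
top [161.65166481 239.91428571] [173.5173688  242.54849043] [179.28288488 203.3194386 ] [182.6785385  173.77791995]
105 181 130
wrist [318.60482394 228.07723513] [318.78513026 203.78644949] [271.19519246 298.87913752] [281.92626299 333.76010321]
120 0 400
```

View pics/z2.png

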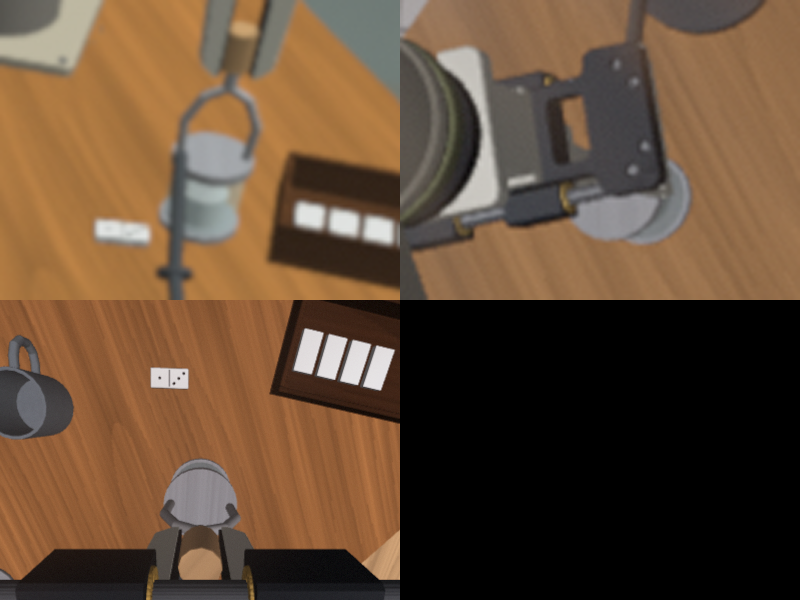

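Scene: the loop peak is at ≈(459,148) and the peg tip at ≈(442,167), both as predicted. The tool is 35 mm off sideways, so I correct that first.

Scaled: -0.012 m is -0.24, -0.0115 m is -0.23.

>>> nudge_tcp(
  segments=[
    [[0, 0, -0.24, 0, 0], [0, 0, -0.24, 0, 0], [0, 0, -0.23, 0, 0], [0, -0.2, 0, 0, 0], [0, -0.2, 0, 0, 0], [0, -0.2, 0, 0, 0], [0, -0.2, 0, 0, 0], [0, 0, 0, 0, 0], [0, 0, 0, 0, 0]],
  ],
)

```text
t: 9.4
tool_pos: [0.5216, 0.2463, 0.2742]
orientation: [0.332, -3.123, 0.0]
force: [0.2, 0.1, -2.1]
opening: 0.0211
gripper_force: 25.0
```

```bash
python3 rel.py
cat > look.py <<'E'
from h import *
import sys
s=robot.read_state()['tool_pos'];L=np.array([s[0],s[1],s[2]-.16])
S=[.6709,.278,.2115];c,q=np.cos(S[2]),np.sin(S[2]);d=s[:2]-S[:2]
print('stand xy',c*d[0]+q*d[1],-q*d[0]+c*d[1],'z0',L[2])
n='scene';i=cam(n)['image'].copy();x,y,w,h=380,110,110,110
k=800/w/1.34;o=cv2.resize(i[y:y+h,x:x+w],(600,600),interpolation=cv2.INTER_CUBIC);k=600/w
for P in (L+[0,0,.1205],world(S,(-.13,0,.219))[0]):
    u=proj(n,P)[0];print(u);cv2.drawMarker(o,tuple(int(v) for v in (u-[x,y])*k),(255,0,0),0,14)
cv2.imwrite(sys.argv[1],o[:,:,::-1])
E
python3 look.py pics/l1.png
```

```text
t 9.4 p [0.5216 0.2463 0.2742] yang 1.7823 tilt [-0.001 -0.   ] F [ 0.2  0.1 -2.1] op 0.0211
stand xy -0.15261027379659028 0.0003139616964576708 z0 0.11421206420110805
[442.45034575 155.8184623 ]
[441.77226081 167.72595317]
```

View pics/l1.png

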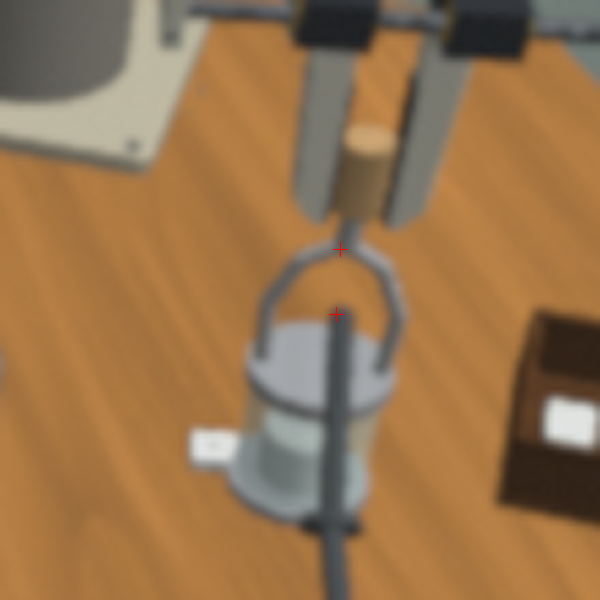

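The loop now frames the peg tip: the tip is at crop (340,312) and the peak at (345,248). Next I insert it along the peg.

Scaled: -0.01 m is -0.2, -0.008 m is -0.16.

>>> nudge_tcp(
  segments=[
    [[0, -0.16, 0, 0, 0], [0, -0.2, 0, 0, 0], [0, -0.2, 0, 0, 0], [0, -0.2, 0, 0.14, 0], [0, -0.2, 0, 0.14, 0], [0, -0.2, 0, 0.14, 0], [0, -0.2, 0, 0.14, 0], [0, -0.12, 0, 0.08, 0], [0, 0, 0, 0, 0], [0, 0, 0, 0, 0]],
  ],
)

```text
t: 10.45
tool_pos: [0.5939, 0.2615, 0.2425]
orientation: [0.331, -3.124, 0.0]
force: [-0.3, -0.7, -1.8]
opening: 0.0212
gripper_force: 25.0
```

```bash
python3 rel.py; python3 look.py pics/l2.png
```

```text
t 10.45 p [0.5939 0.2615 0.2425] yang 1.782 tilt [-0.001 -0.   ] F [-0.3 -0.7 -1.8] op 0.0212
stand xy -0.07878833473881637 5.788547616147194e-05 z0 0.08250290566477386
[442.23143009 188.19722208]
[441.77226081 167.72595317]
```

View pics/l2.png

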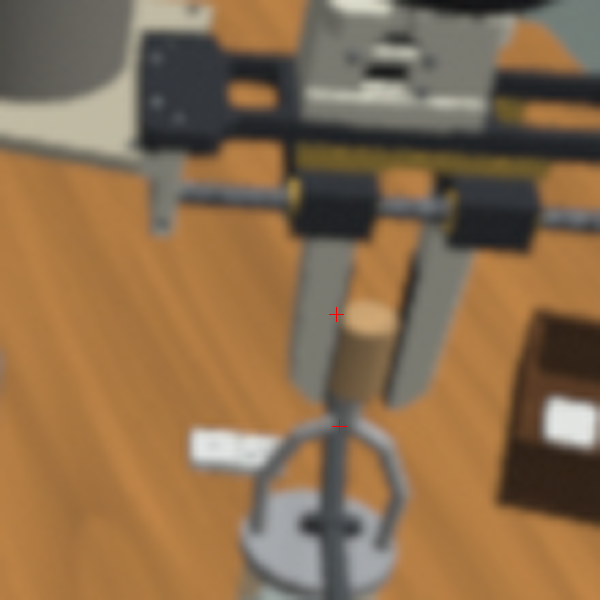

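The peg runs through the loop under its peak, at crop (338,425). I lower it to contact.

Scaled: 0.005 m is 0.1, 0.002 m is 0.04.

>>> nudge_tcp(
  segments=[
    [[0, 0, 0, 0.1, 0], [0, 0, 0, 0.1, 0], [0, 0, 0, 0.04, 0], [0, 0, 0, 0, 0], [0, 0, 0, 0, 0]],
  ],
)

```text
t: 11.0
tool_pos: [0.5941, 0.2613, 0.2307]
orientation: [-0.331, 3.124, -0.0]
force: [1.4, -1.0, -0.9]
opening: 0.0214
gripper_force: 25.0
```

>>> nudge_tcp(
  segments=[
    [[0, 0, 0, 0.04, 0], [0, 0, 0, 0, 0], [0, 0, 0, 0, 0]],
  ],
)

```text
t: 11.3
tool_pos: [0.5947, 0.2614, 0.2297]
orientation: [-0.331, 3.122, 0.0]
force: [3.6, -2.3, 3.9]
opening: 0.0216
gripper_force: 25.0
```

```bash
python3 rel.py
```

```text
t 11.3 p [0.5947 0.2614 0.2297] yang 1.7818 tilt [0.002 0.   ] F [ 3.6 -2.3  3.9] op 0.0216
```

Contact: the vertical force rose from -2 to +4 N. I release gently and check before withdrawing.

>>> nudge_tcp(
  segments=[
    [[0.023, 0, 0, 0, 0], [0.024, 0, 0, 0, 0], [0.026, 0, 0, 0, 0], [0.03, 0, 0, 0, 0], [0.036, 0, 0, 0, 0], [0.05, 0, 0, 0, 0], [0.06, 0, 0, 0, 0], [0.06, 0, 0, 0, 0], [0.06, 0, 0, 0, 0], [0.06, 0, 0, 0, 0]],
  ],
  grip_n=5,
)

```text
t: 12.3
tool_pos: [0.5939, 0.2615, 0.2287]
orientation: [-0.331, 3.124, 0.0]
force: [-0.2, -0.6, 0.4]
opening: 0.0597
gripper_force: 0.0
```

```bash
python3 rel.py; python3 look.py pics/l3.png
```

```text
t 12.3 p [0.5939 0.2615 0.2287] yang 1.782 tilt [0. 0.] F [-0.2 -0.6  0.4] op 0.0597
stand xy -0.0787117932810136 4.3437097119208845e-05 z0 0.06868798630762812
[441.0477396 193.3671972]
[441.77226081 167.72595317]
```

View pics/l3.png

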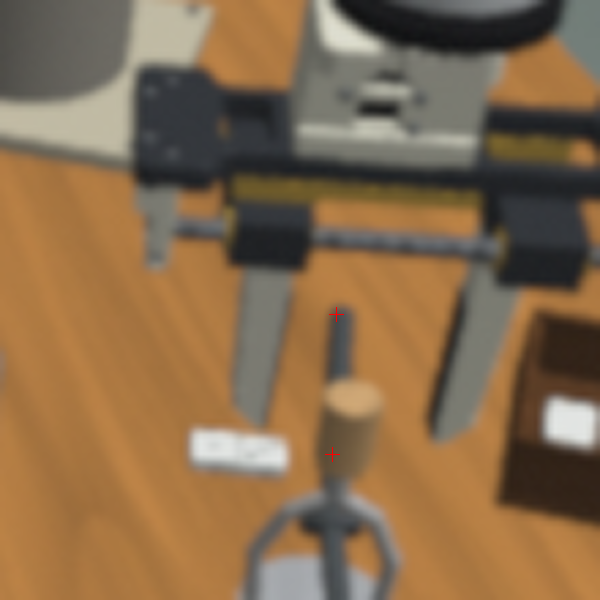

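It slid down to the collar and hangs free; the peg tip shows at crop (340,312), the grip top at (353,395). I withdraw upward.

Scaled: 0.04 m is 0.8, -0.03 m is -0.6.

>>> nudge_tcp(
  segments=[
    [[0.06, 0, 0, -0.2, 0], [0.06, 0, 0, -0.4, 0], [0.06, 0, 0, -0.6, 0], [0.06, 0, 0, -0.6, 0], [0.06, 0, 0, -0.6, 0], [0.06, 0.6, 0, -0.4, 0], [0.06, 0.8, 0, 0, 0], [0.06, 0.8, 0, 0, 0], [0.06, 0, 0, 0, 0], [0.06, 0, 0, 0, 0], [0.06, 0, 0, 0, 0], [0.06, 0, 0, 0, 0], [0.06, 0, 0, 0, 0], [0.06, 0, 0, 0, 0], [0.06, 0, 0, 0, 0], [0.06, 0, 0, 0, 0]],
  ],
)

```text
t: 13.95
tool_pos: [0.4865, 0.2385, 0.3685]
orientation: [0.331, -3.124, 0.0]
force: [-0.5, 0.4, -0.2]
opening: 0.0598
gripper_force: 0.0
```

```bash
python3 - <<'E'
from h import *
a=cam('scene')['image'].copy();robot.read_state();C.clear()
b=cam('scene')['image'];c=cam('top')['image']
print(np.abs(a.astype(int)-b)[150:300,400:480].max())
S=[.6709,.278,.2115]
for z in ((-.064,0,.2405),): print(proj('scene',world(S,z)),proj('top',world(S,z)))
r=lambda i,x,y,w,h:cv2.resize(i[y:y+h,x:x+w],(400,400),interpolation=cv2.INTER_CUBIC)
cv2.imwrite('pics/f.png',np.hstack([r(b,390,160,110,110),r(c,140,130,110,110)])[:,:,::-1])
E
```

```text
4
[[446.13537352 178.00538391]] [[169.43090423 166.33333883]]
```

View pics/f.png

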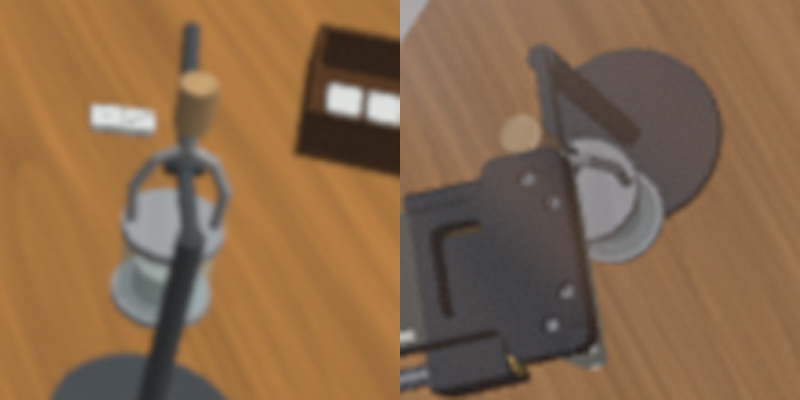

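```bash
python3 - <<'E'
from h import *
S=np.array([.6709,.278]);c,q=np.cos(.2115),np.sin(.2115)
def tri(a,b):
    r=least_squares(lambda X:np.r_[proj('scene',X)[0]-a,proj('top',X)[0]-b],[.6,.26,.2]);return r.x,r.fun.round(1)
P=[]
for a,b in (((444.7,182.5),(173.3,167.1)),((437.6,221.9),(194.5,182))):
    X,f=tri(a,b);d=X[:2]-S;print(X,f,'stand',c*d[0]+q*d[1],-q*d[0]+c*d[1]);P.append(X)
v=P[0]-P[1];L=P[0]-v/np.linalg.norm(v)*.0515;d=L[:2]-S
print('len',np.linalg.norm(v),'tilt',np.arccos(v[2]/np.linalg.norm(v)),'loop',c*d[0]+q*d[1],-q*d[0]+c*d[1],L[2])
E
```

```text
[0.60965267 0.26273408 0.22943234] [-0.6  0.1 -0.6  0.1] stand -0.0630872853112065 -0.00206830344496459
[0.60661807 0.26325618 0.11755481] [-2.4  0.3 -2.2  0.5] stand -0.06594466073531541 -0.0009207896060745291
len 0.11191988963755385 tilt 0.027515877051075832 loop -0.06440210821550132 -0.0015402743082828015 0.17795183156266303
```

The lantern is upright (tilt about 0.03 rad). Its loop is at stand (-0.064, -0.002, 0.178), within limits, and it is still. Handing in.

```bash
python3 -c "
from plant import robot, imaging
print(robot.close_job())"
```

```text
the job is handed in; nothing more can be done
None
```

The round lantern hangs still and upright on the peg by the collar, released and within the limits by my camera measurements; the square lantern was never touched, and the job is handed in at about 14 s with no verdict shown.

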